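# Set the click-lock keepsake box and fill it with prize marbles

### The job

Get the click-lock keepsake box ready for the next customer: first turn its dial clockwise to the fifth click from the white home mark, without running on past it, and let go. Then pour all six marbles from the cup into the open red-lined box and stand the empty cup upright on the counter, leaving the dial at the fifth click and the penguin and key where they are.

Things in the scene. Friction and masses are not known exactly. Their poses are not given: they have to be found in the camera images.
- lockbox: Pine keepsake box with click dial, one unit fixed to the counter. Plinth 170 (x) x 330 (y) x 20 mm; origin at the centre of its underside. The open box stands 85 mm to +y of the origin, the dial 85 mm to -y. Box outside 150 (x) x 120 (y) mm, walls 5 mm, rim 80 mm above the counter, lined with red lacquer.
- lid_edge (a point): Middle of the free upper edge of the box's lid, a pine board 150 mm wide. The lid is hinged on the box's +y rim and fixed wide open, sloping up and outward at 35 degrees to this edge, 145 mm above the counter.
- home_mark (a point): Flat white bar, the home mark, on the -x side of the round dial housing (radius 64 mm, flat top 32 mm above the counter). Ten flat brass pips follow it clockwise seen from above, one every 30 degrees, 53 mm from the dial axis.
- box_in (a point): Centre of the inner floor of the red-lined box, 26 mm above the counter, axes as the lockbox's. The inside measures 140 (x) x 110 (y) mm, walls rising 54 mm above this point.
- dial_axis (a point): Point on the dial's vertical turning axis at the top face of its black disc (disc radius 43 mm, face 40.5 mm above the counter), axes as the lockbox's (it does not turn).
- dial_tip (a point): Red-marked end of the brass grip bar that stands on the dial's disc and turns with it: bar 70 mm long, 22 mm wide, 34 mm tall, centred on the turning axis, top 74.5 mm above the counter. This point is at the top of the pointing end, 35 mm from the axis; from the axis to here is the bar's long direction and shows the setting.
- dial (a joint): Angle of the dial in rad: 0 with the red end at the home mark, growing clockwise seen from above; stops just outside 0 and 5.24. A spring click at every pip (each 30 degrees, 0.524 rad): roughly 0.15 N m to leave a click; let go, the dial drops into the nearest one. The fifth click is 2.618. Starts at click 0 or 1.
- cup: Cream ceramic cup, loose, 0.1 to 0.23 kg empty: round, height 80 mm, outer radius 27 mm at the foot widening to 36 mm at the rim (31.5 mm at half height), wall 4 mm. Origin at the centre of its underside, z up through the mouth. Starts upright on the counter with six marbles in it.
- penguin: Black tin toy penguin, loose, 115 mm tall, 80 mm wide over its wings. Origin at the centre of its underside. Bystander.
- key: Brass key with heart-shaped bow, loose, lying flat, about 140 mm long, 8 mm thick. Origin near mid-length on the underside. Bystander.
- marble0_center (a point): Centre of the blue glass marble, 22 mm across, 14 g, loose, in the cup at the start; it rolls freely.
- marble1_center (a point): Centre of the amber glass marble, 22 mm across, 14 g, loose, in the cup at the start; it rolls freely.
- marble2_center (a point): Centre of the green glass marble, 22 mm across, 14 g, loose, in the cup at the start; it rolls freely.
- marble3_center (a point): Centre of the red glass marble, 22 mm across, 14 g, loose, in the cup at the start; it rolls freely.
- marble4_center (a point): Centre of the purple glass marble, 22 mm across, 14 g, loose, in the cup at the start; it rolls freely.
- marble5_center (a point): Centre of the turquoise glass marble, 22 mm across, 14 g, loose, in the cup at the start; it rolls freely.

How it is judged:
By the outcome, as a careful person would: the job done as asked, in the order asked, and still so for the second after the job is handed in, with the robot touching nothing.
It also fails if it takes over 70 s, if anything falls off the work surface, if the arm or the gripper's body presses on something with over 40 N, if the wrist force passes 120 N, or if a joint passes its speed limit or range.

### The arm

A 7-joint arm with a two-finger parallel gripper is mounted at the origin on the work surface. World frame = base frame: x ahead of the robot, y to its left, z up, the work surface at z = 0. Lengths are in m, angles in rad, forces in N, time in s.
With the tool pointing down it reaches from about 0.4 to 0.9 m from the base axis. Payload 5.5 kg.
Tool frame: the origin (TCP) lies midway between the tips of the shut fingers; the grasp point (between the pads) lies 19 mm behind it (manip.grip_depth is the distance from the TCP to the grasp point, in m); z points along the fingers, x is the direction in which the jaws open and shut, and the axes are right-handed (so a half turn about z gives the same grasp; the last joint's range is limited). The gripper opens to 92 mm and grips with 3 to 60 N. Pads are 19 mm wide; open, the fingers measure 130 mm over their backs; the gripper's body (75 mm by 190 mm) begins 47 mm behind the grasp point.
Start: joints at [1.583, 0.501, -0.427, 1.55, 0.221, 1.138, -0.21], TCP at [0.161, -0.63, 0.227] pointing down, gripper open.
Joint ranges: [-2.88, 2.88], [-0.31, 2.03], [-1.54, 1.56], [0.2, 2.42], [-1.41, 4.55], [0.19, 2.02], [-2.57, 2.57]. Speed limits (rad/s): [2.57, 2.57, 3.14, 3.14, 3.14, 3.14, 3.14].

### API

Orientations are given as a unit quaternion [x, y, z, w].
In Python, from bench import manip, effector, viewer gives the robot as it stands. Calls block until the motion is done:
- manip.move_pose(position, orientation): joint-space move of the TCP to a pose.
- manip.servo_line(position, ori=None, vel=0.15): straight line of the TCP; ori=None keeps the orientation; vel is the mean speed in m/s.
- manip.movej(angles): joint-space move.
- effector.open_jaws() and effector.close(f_grip=None): open the fingers fully, or close them until they stop; f_grip is the grip in N (None keeps the last).
- manip.sleep(seconds).
- manip.solve_ik(position, orientation): joint angles nearest the present ones, or None.
- viewer.get_image(name): name is "side" or "top"; returns the picture (420x560x3 uint8, red, green, blue); there is no depth.
- viewer.get_calibration(name): a dict with "vfov" (degrees; the focal length in pixels is half the picture's height over the tangent of half this angle, whatever the lens; pixels are square), "cx", "cy" (the principal point, pixels), "eye" and "attitude" of the camera in the world. Camera axes: x right, y down, z forward; pixel columns grow to the right and rows downward; lengths in m; the calibration is good to about 2 mm. A picture is of the moment at which its call begins. get_calibration takes no time and is no camera call.
A pose or a line that the arm cannot do raises manip.PlanningError and nothing moves.
- manip.hand_in(): hands the job in, once; it reports no verdict.
Readings, each from a call of its own:
- manip.current_clock(): time.
- manip.current_q(): joint angles.
- manip.current_joint_velocities(): joint speeds.
- manip.current_tau(): joint torques, N m.
- manip.current_tool_pos(): TCP position.
- manip.current_tcp_rot(): TCP orientation.
- manip.current_force(): force on the tool from outside, world axes, zero at the start.
- manip.current_wrist_torque(): the same for the moment, N m.
- manip.current_finger_gap(): finger opening in m.
Only numpy, scipy, OpenCV 4.12 (cv2) and the standard library are available. Lean on these libraries where they do the work, as an engineer would, in place of code of your own. Each camera call takes 0.05 s, during which the arm holds its last target. There are 200 camera calls.

## Working session

There is one attempt and no reset: what is moved stays moved. The work goes in short steps, each a Python script; the robot and the scene stay as the last script left them, time stands still between calls to the robot, and variables do not carry over. Pictures are saved under pics/ and viewed, about 8 in all and at most 12, crops included, and the job is handed in when it is done.

```bash
ls; mkdir -p pics
python3 - <<'E'
from bench import manip, effector, viewer
import cv2,numpy as np
for n in("top","side"):
    c=viewer.get_calibration(n);print(n,c)
    im=viewer.get_image(n);cv2.imwrite(f"pics/{n}0.png",cv2.resize(im[:,:,::-1],(784,588),interpolation=cv2.INTER_CUBIC))
print(manip.current_tcp_rot(),manip.current_clock(),manip.grip_depth,manip.current_finger_gap())
E
```

```text
pics
top {'vfov': 45.03407971311188, 'cx': 290.9024466626403, 'cy': 205.54892634655494, 'eye': array([ 0.32013703, -0.00210092,  1.14027048]), 'attitude': array([-0.69805267,  0.70916035, -0.06402808,  0.0755941 ])}
side {'vfov': 48.61256711391401, 'cx': 275.00945467120084, 'cy': 215.55767991518942, 'eye': array([ 0.23588915, -0.66222859,  0.70218675]), 'attitude': array([ 0.87906966, -0.1997666 ,  0.08474091, -0.42443942])}
[ 7.90008372e-01 -6.13095382e-01 -6.97276497e-04 -5.81602017e-04] 0.1 0.0188 0.09169346281788203
```

View pics/top0.png

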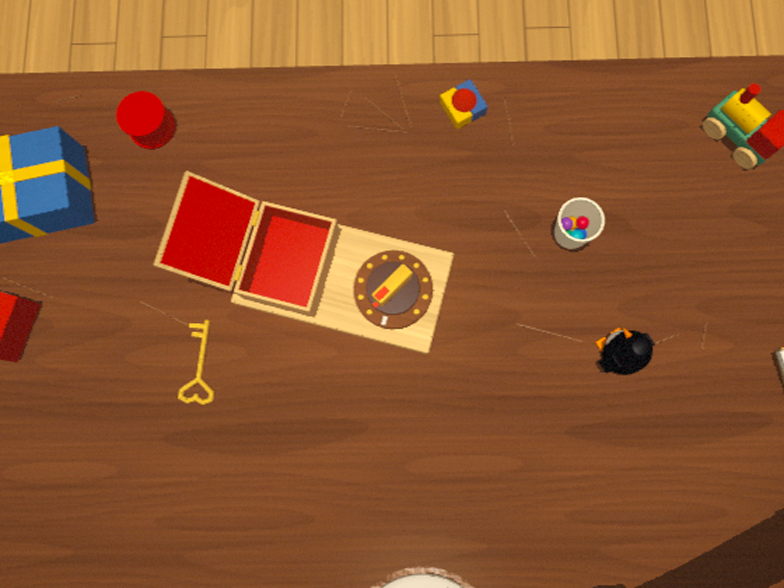

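View pics/side0.png

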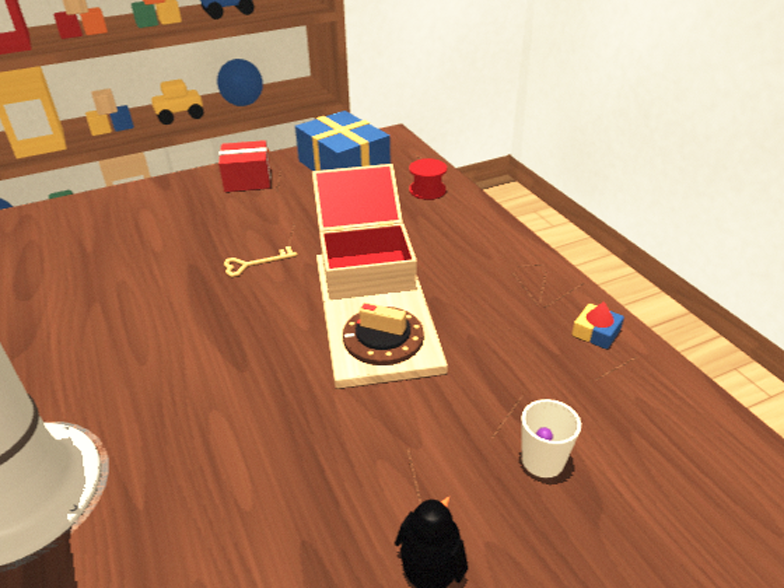

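The top view shows the box around (290,260), the dial axis near (394,289), the home mark at (384,321), and the red end of the bar pointing left and down, probably click 1. The cup rim is centred near (580,221) and the penguin is at (627,352). The side view puts the cup rim at (551,425).

```bash
cat > h.py <<'E'
from bench import manip, effector, viewer
import cv2,numpy as np
from scipy.spatial.transform import Rotation as R
from scipy.optimize import least_squares
def cal(n):
    c=viewer.get_calibration(n); f=210/np.tan(np.radians(c['vfov'])/2)
    return c,f,R.from_quat(c['attitude']).as_matrix()
def proj(n,P):
    c,f,M=cal(n); q=(np.atleast_2d(P)-c['eye'])@M
    return q[:,:2]/q[:,2:]*f+[c['cx'],c['cy']]
def ray(n,uv,z):
    c,f,M=cal(n); d=M@np.r_[(np.array(uv)-[c['cx'],c['cy']])/f,1]
    return c['eye']+d*(z-c['eye'][2])/d[2]
def crop(n,name,u0,v0,w,h,s,im=None):
    im=viewer.get_image(n) if im is None else im
    cv2.imwrite(f"pics/{name}.png",cv2.resize(im[v0:v0+h,u0:u0+w,::-1],None,fx=s,fy=s,interpolation=cv2.INTER_CUBIC))
E
python3 - <<'E'
from h import *
T=[((.085,-.165,.02),(453,253)),((-.085,-.165,.02),(429,352)),((.075,.025,.08),(336,219)),((-.075,.025,.08),(312,312)),((-.053,-.085,.032),(384,321)),((-.085,.145-.0,.02),None)]
S=[((.085,-.165,.02),(447,372)),((-.085,-.165,.02),(336,381)),((-.053,-.085,.032),(349,335)),((.075,.025,.08),(416,262)),((-.075,.025,.08),(327,270))]
def W(p,P): c,s=np.cos(p[2]),np.sin(p[2]); P=np.array(P); return np.c_[p[0]+c*P[:,0]-s*P[:,1],p[1]+s*P[:,0]+c*P[:,1],P[:,2]]
def res(p):
    r=[]
    for n,L in(("top",T),("side",S)):
        L=[a for a in L if a[1]]
        r.append(proj(n,W(p,[a[0] for a in L]))-np.array([a[1] for a in L])/1.4)
    return np.vstack(r).ravel()
s=least_squares(res,[.5,.05,0.2],loss='soft_l1');print(s.x);print(res(s.x).reshape(-1,2).round(1))
p=s.x;ax=W(p,[(0,-.085,.0745)])[0];print("axis",ax,"box",W(p,[(0,.085,.026)]))
for k in range(3):
    a=np.pi-k*np.pi/6; t=W(p,[(.035*np.cos(a),-.085+.035*np.sin(a),.0745)]);print(k,proj("top",t)*1.4,proj("side",t)*1.4)
for n,uv,z in(("top",(580,221),.08),("side",(551,425),.08),("top",(627,352),.08)): print(n,ray(n,np.array(uv)/1.4,z))
crop("top","dial0",225,160,110,90,6)
crop("side","cup0",360,270,70,90,6)
E
```

```text
[ 0.56512712  0.11795979 -0.27091418]
[[ 1.5 -0.8]
 [ 0.   0.7]
 [ 0.6 -0.1]
 [-1.5 -0.8]
 [ 0.8 -0.8]
 [ 0.4 -4.8]
 [-1.4 -0.4]
 [-0.3  0.5]
 [-0.3 -0.8]
 [-1.2  0.9]]
axis [0.54238007 0.03606002 0.0745    ] box [[0.58787417 0.19985955 0.026     ]]
0 [[386.85279884 304.31675557]] [[358.90876496 313.20345584]]
1 [[376.60520117 298.56354351]] [[360.40573087 305.66383368]]
2 [[370.7418946  288.55180325]] [[367.46662944 299.55771812]]
top [ 0.6334184  -0.25493395  0.08      ]
side [ 0.63296451 -0.26370851  0.08      ]
top [ 0.42944045 -0.31212681  0.08      ]
```

View pics/dial0.png

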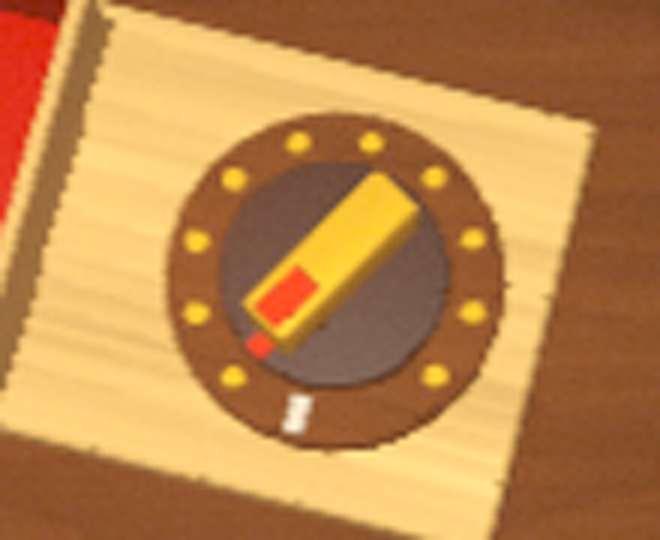

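The bar points at the first brass pip, so the dial is at click 1 and needs +120°. I'll refine the axis from the pips, then grip the bar and turn it using joint 7 alone.

```bash
cat >> h.py <<'E'
def down(phi): 
    c,s=np.cos(phi),np.sin(phi); return R.from_matrix(np.array([[c,s,0],[s,-c,0],[0,0,-1]])).as_quat()
E
python3 - <<'E'
from h import *
px=np.array([(297,413),(233,377),(196,313),(196,241),(234,179),(298,142),(371,142),(434,177),(472,238),(472,312),(434,376)])/6.+[225,160]
w=np.array([ray("top",u,.032)[:2] for u in px])
k=np.arange(11)
def f(p): a=p[2]+np.pi-k*np.pi/6; return (np.c_[p[0]+.053*np.cos(a),p[1]+.053*np.sin(a)]-w).ravel()
s=least_squares(f,[.54,.036,-.27]);print(s.x,np.abs(s.fun).max())
yaw=s.x[2]; th=yaw+np.pi*5/6
for ph in (th-np.pi/2,th+np.pi/2):
    for z in (.2,.049): print(ph,z,manip.solve_ik([*s.x[:2],z],down(ph)))
a=viewer.get_image("side")[270:350,350:430];b=viewer.get_image("top")[120:200,375:455]
crop("","cups",0,0,160,80,5,np.hstack([a,b]))
E
```

```text
[ 0.54169262  0.03742793 -0.27289028] 0.00046634374520159935
0.7743072713297274 0.2 [ 0.7806905   0.61318906 -1.21847543  1.83284706  0.63151319  1.15527163
  0.11959154]
0.7743072713297274 0.049 [ 0.46875523  0.65873689 -0.75587924  1.93589235  0.62691165  0.79764244
  0.13413943]
3.9158999249195205 0.2 [ 0.04429592  0.31528093 -0.19600253  1.85483207  0.0728583   0.97836572
 -2.55029122]
3.9158999249195205 0.049 [-0.11062986  0.52455282 -0.00972645  1.95555637  0.00792952  0.66151921
 -2.49259094]
```

View pics/cups.png

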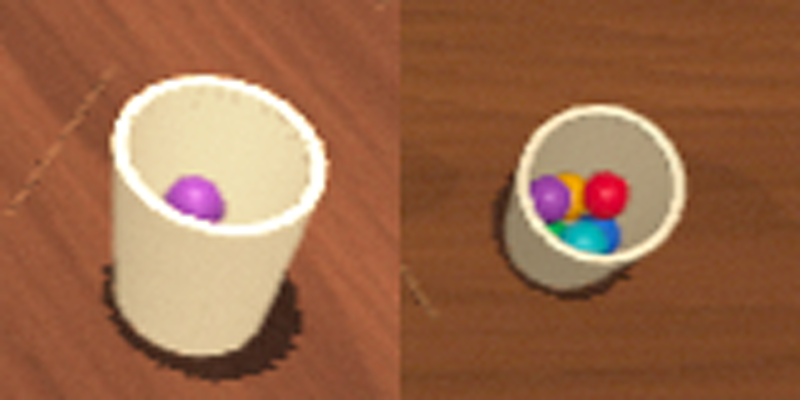

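Run:
```python
from h import *
for n,uv in(("top",(415.6,156.8)),("side",(393.6,301.2))): print(n,ray(n,uv,.08))
x,y=.542,.0368; ph=-.2729+np.pi/3
manip.servo_line([x,y,.23],vel=.35)
manip.move_pose([x,y,.2],down(ph))
manip.servo_line([x,y,.10],vel=.15)
manip.servo_line([x,y,.049],vel=.06)
print(manip.current_q(),manip.current_force())
effector.close(f_grip=12)
print(manip.current_finger_gap(),manip.current_force(),manip.current_wrist_torque(),manip.current_tool_pos(),manip.current_clock())
crop("top","grip",225,130,110,90,6)
```

```text
top [ 0.63574234 -0.25791601  0.08      ]
side [ 0.63619358 -0.2593876   0.08      ]
[ 0.64409049  0.79635423 -1.02208886  1.9299499   0.86159859  0.93327
 -0.03993916] [-0.59817732 -0.15243484  0.37841698]
0.02188072656003101 [-1.08678077 -1.18678043  1.71215772] [-0.0707018   0.05057895 -0.04014063] [0.54180186 0.03662534 0.04899753] 7.1417
```

View pics/grip.png

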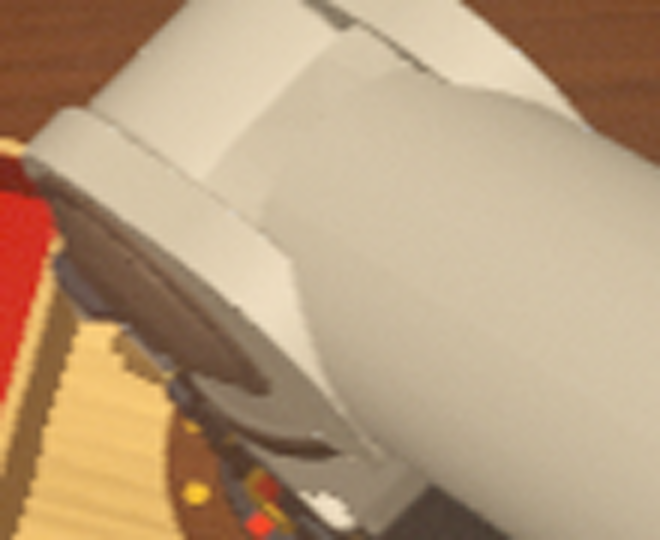

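The arm hides most of the dial, but the gap reads 21.9 mm, which matches the bar, and forces are small. Now I'll turn it 120° clockwise with joint 7 in steps.

Run:
```python
from h import *
effector.close(f_grip=22)
q=np.array(manip.current_q())
for i in range(1,9):
    t=q.copy(); t[6]+=i*np.radians(15)
    manip.movej(t); fz=manip.current_force(); tq=manip.current_wrist_torque()
    print(i*15,np.round(fz,1),np.round(tq,2))
    if np.abs(fz).max()>25: print("high");break
m=R.from_quat(manip.current_tcp_rot()).as_matrix();print("jaw az",np.arctan2(m[1,0],m[0,0]),"want",-.2729+np.pi/3-np.pi*2/3,m[:,2],manip.current_tool_pos())
```

```text
15 [-1.8 -0.5  1. ] [-0.03  0.07 -0.04]
30 [-1.2 -0.1  0.6] [0.   0.03 0.07]
45 [ 0.8  0.3 -1.3] [ 0.06 -0.2  -0.61]
60 [ 0.9  0.5 -3. ] [ 0.2  -0.49 -1.05]
75 [ 0.3  2.1 -3.9] [ 0.49 -0.2  -1.75]
90 [-1.   2.7 -3.3] [ 0.54 -0.42 -3.74]
105 [ 7.3 10.1 -5.4] [ 2.7  -1.17  0.16]
120 [0.  6.2 1.5] [ 1.5  -0.29 -0.02]
jaw az 2.8729333293700234 want -1.3200975511965976 [ 0.00347023  0.00247363 -0.99999092] [0.5426981  0.04024211 0.05016122]
```

I got the sign wrong. The jaw azimuth rose, so positive joint 7 turned the bar counter-clockwise. It went back to the home stop, and the fingers then slipped round the bar. I'll release, back off and look at the actual state before going on.

Run:
```python
from h import *
print(manip.current_finger_gap(),manip.current_clock())
effector.open_jaws();print(manip.current_finger_gap(),manip.current_force())
x,y,_=manip.current_tool_pos()
manip.servo_line([x,y,.17],vel=.15)
manip.servo_line([x-.02,y-.22,.25],vel=.3)
print(manip.current_clock(),manip.current_force(),manip.current_q())
crop("top","dial1",225,160,110,90,6)
```

```text
0.069683106251514 10.275
0.09165093305330214 [-0.09580865  0.96992985 -0.37800861]
12.7583 [-0.04968314  0.9100458   0.28509145] [ 1.25966567  0.706709   -1.42183123  1.75635694  0.71968844  1.33424053
  2.55089911]
```

View pics/dial1.png

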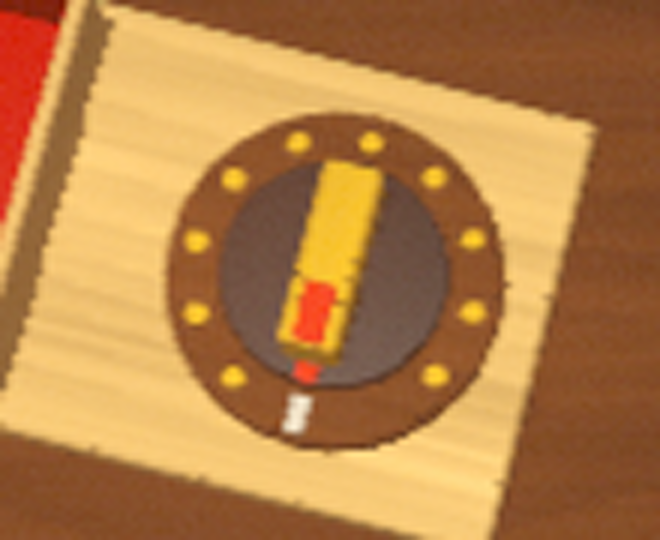

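The dial is back at click 0, with the red end on the white bar. I'll re-grip there and turn 150° clockwise (joint 7 decreasing), checking azimuth and moment at each step.

Run:
```python
from h import *
x,y=.542,.0368; yaw=-.2729; ph=yaw+np.pi/2
def az():
    m=R.from_quat(manip.current_tcp_rot()).as_matrix();return np.arctan2(m[1,0],m[0,0])
manip.servo_line([x,y,.2],vel=.3)
manip.move_pose([x,y,.17],down(ph))
manip.servo_line([x,y,.049],vel=.12)
q=np.array(manip.current_q());print(q.round(2),az(),ph)
if q[6]-2.618<-2.5: raise SystemExit("range")
effector.close(f_grip=22);print(manip.current_finger_gap(),np.round(manip.current_force(),1))
a0=az()
for i in range(1,11):
    t=q.copy(); t[6]-=i*np.radians(15)
    manip.movej(t); fz=manip.current_force(); tq=manip.current_wrist_torque()
    d=np.degrees((az()-a0+np.pi)%(2*np.pi)-np.pi)
    print(i*15,round(d,1),np.round(fz,1),np.round(tq,2),round(manip.current_finger_gap(),4))
    if d>0 and i<12 and d<170 or np.abs(fz).max()>15 or abs(tq[2])>.8: print("stop");break
print(manip.current_clock())
```

```text
[ 0.5   0.68 -0.8   1.93  0.67  0.82  0.63] 1.2979797151841563 1.2978963267948966
0.021664455373472283 [-0.7 -0.2  0.3]
15 -14.8 [ 0.2 -1.3 -6.5] [-0.09 -0.18 -0.05] 0.0223
30 -29.7 [-1.1 -0.4 -7.8] [-0.23 -0.13 -0.12] 0.0221
45 -44.6 [-0.5 -1.2 -9.8] [-0.39 -0.01 -0.02] 0.0216
60 -59.6 [ -1.4  -1.8 -11. ] [-0.49  0.08 -0.07] 0.0221
75 -74.6 [ -1.5  -3.7 -12.9] [-0.6   0.29 -0.04] 0.0218
90 -89.6 [ -2.6  -3.2 -14.7] [-0.68  0.48 -0.12] 0.0223
105 -104.6 [ -3.1  -3.8 -15.5] [-0.76  0.62 -0.02] 0.0219
stop
19.7083
```

I stopped on my own cautious 15 N threshold. The vertical drag is only mild, so I'll go on to 150°.

Run:
```python
from h import *
def az():
    m=R.from_quat(manip.current_tcp_rot()).as_matrix();return np.arctan2(m[1,0],m[0,0])
q=np.array(manip.current_q()); end=-.2729+np.pi/2-np.radians(150)
n0=np.degrees(az()-end); print("remaining",n0)
for i in range(1,4):
    t=q.copy(); t[6]-=np.radians(n0)*i/3
    manip.movej(t); fz=manip.current_force(); tq=manip.current_wrist_torque()
    print(round(np.degrees(az()-end),2),np.round(fz,1),np.round(tq,2))
    if np.abs(fz).max()>30: print("stop");break
else:
    effector.open_jaws(); x,y,_=manip.current_tool_pos(); print(x,y,np.round(manip.current_force(),1))
    manip.servo_line([x,y,.17],vel=.15)
    manip.servo_line([x,y-.2,.26],vel=.3)
    crop("top","dial2",225,160,110,90,6)
print(manip.current_clock(),manip.current_q())
C=np.array([.636,-.2587])
# plan: azimuth/pitch feasibility for grasp
def grasp_o(a,p): # tool z azimuth a, pitched p below horizontal, jaw horizontal
    z=np.array([np.cos(a)*np.cos(p),np.sin(a)*np.cos(p),-np.sin(p)]); x=np.array([-np.sin(a),np.cos(a),0])
    return np.c_[x,np.cross(z,x),z]
B=np.array([.588,.2])
for p in (20,30,40):
  for a in (-70,-50,-30,-10):
    for f in(1,-1):
      M=grasp_o(np.radians(a),np.radians(p)); M=M@np.diag([f,f,1]); g=np.r_[C,.05]+.0188*M[:,2]
      s=manip.solve_ik(g,R.from_matrix(M).as_quat())
      if s is not None: print(p,a,f,np.round(s,2))
print("pour")
for a in (-15,0,15,30,50,75,100):
  for p in (120,130,140):
    for f in (1,-1):
      M=grasp_o(np.radians(a),np.radians(p))@np.diag([f,f,1])
      s=manip.solve_ik(np.r_[B,.15]+.0188*M[:,2],R.from_matrix(M).as_quat())
      if s is not None: print(p,a,f,np.round(s,2))
```

```text
remaining 45.41618025330607
30.71 [ -3.2  -2.7 -13.9] [-0.64  0.51 -0.1 ]
15.59 [ -3.4  -2.2 -13.9] [-0.57  0.6  -0.02]
0.43 [ -4.3  -3.  -13. ] [-0.52  0.75 -0.13]
0.5417030666340854 0.036505929404142774 [1.3 0.1 0.3]
23.8667 [ 0.99465079  0.45062477 -0.98571368  1.71940558  0.40030936  1.19252341
 -1.41426123]
20 -70 1 [ 0.21  1.04 -0.42  1.92  1.88  1.49 -1.25]
20 -70 -1 [-1.08  1.84  1.33  1.96 -1.07  0.36 -2.48]
20 -50 1 [ 0.27  0.99 -0.34  2.15  2.3   1.41 -1.35]
20 -50 -1 [-0.83  1.36  0.89  2.18  2.38  0.53  0.77]
20 -30 1 [ 0.46  0.98 -0.27  2.27  2.86  1.37 -1.37]
20 -30 -1 [-0.46  1.2   0.67  2.3   2.82  1.14  0.85]
20 -10 1 [ 0.83  1.   -0.34  2.26  3.48  1.19 -1.26]
20 -10 -1 [-0.54  1.74  1.11  2.29  3.06  1.58  0.24]
30 -70 1 [ 0.32  0.96 -0.51  1.94  1.83  1.35 -1.12]
30 -70 -1 [-1.    1.67  1.33  1.98 -1.27  0.39 -2.14]
30 -50 1 [ 0.42  0.9  -0.47  2.15  2.24  1.22 -1.18]
30 -50 -1 [-0.74  1.18  0.89  2.18  2.65  0.42  0.73]
30 -30 1 [ 0.64  0.88 -0.46  2.26  2.76  1.1  -1.17]
30 -30 -1 [-0.2   0.9   0.46  2.29  2.94  0.93  1.17]
30 -10 1 [ 1.03  0.94 -0.61  2.24  3.
[... 1948 characters left out ...]
40 50 -1 [-0.33  1.1  -0.43  0.98  0.55  2.   -1.42]
120 75 1 [ 0.1   1.18 -1.31  1.4   1.19  1.92  1.68]
120 75 -1 [-0.03  0.95 -0.91  1.41  0.9   1.67 -1.33]
130 75 1 [-0.05  1.13 -1.09  1.3   1.1   1.96  1.73]
130 75 -1 [-0.14  1.02 -0.86  1.31  0.95  1.84 -1.34]
140 75 1 [-0.3   1.05 -0.65  1.21  0.89  1.92  1.87]
140 75 -1 [-0.23  1.1  -0.81  1.21  0.99  1.99 -1.33]
120 100 1 [ 0.13  1.11 -1.31  1.58  1.3   1.81  1.98]
120 100 -1 [-0.01  0.88 -0.96  1.59  1.06  1.55 -1.07]
130 100 1 [ 0.03  1.19 -1.31  1.54  1.41  2.    1.94]
130 100 -1 [-0.12  0.93 -0.9   1.54  1.13  1.69 -1.12]
140 100 1 [-0.11  1.13 -1.09  1.49  1.35  2.    1.94]
140 100 -1 [-0.22  1.   -0.85  1.49  1.19  1.83 -1.16]
```

View pics/dial2.png

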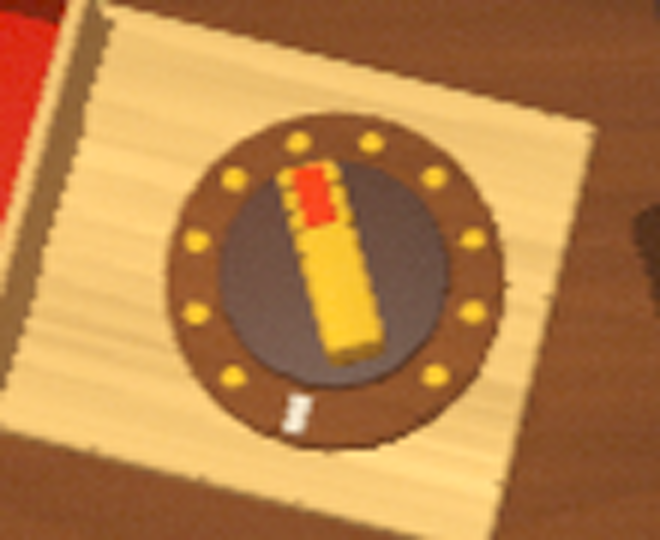

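The red end now sits at the fifth pip, so the dial is at click 5. Next is a side grasp of the cup, pitched 20° below horizontal with about 10 mm between the rim and the gripper body. I'll lift it and check that the pour poses can be reached.

```bash
cat >> h.py <<'E'
def tool(a,p,f=1):
    a,p=np.radians([a,p]); z=np.array([np.cos(a)*np.cos(p),np.sin(a)*np.cos(p),-np.sin(p)]); x=np.array([-np.sin(a),np.cos(a),0])
    return np.c_[x,np.cross(z,x),z]@np.diag([f,f,1])
Q=lambda M:R.from_matrix(M).as_quat()
OFF=.0188-.007   # TCP beyond cup axis point along tool z
H=.05            # gripped height on cup
E
python3 - <<'E'
from h import *
C=np.array([.636,-.2587,H]); M=tool(-50,20); g=C+OFF*M[:,2]; pre=g-.13*np.array([M[0,2],M[1,2],0])/np.cos(np.radians(20))
try:
    manip.move_pose(pre+[0,0,.16],Q(M))
    manip.servo_line(pre,vel=.2)
    manip.servo_line(g,vel=.1)
    print(manip.current_q().round(2),np.round(manip.current_force(),1),manip.current_clock())
    crop("side","grasp",300,190,160,120,5)
except manip.PlanningError as e: print("ERR",e,manip.current_tool_pos())
E
```

```text
[ 0.32  1.   -0.41  2.16  2.31  1.45 -1.32] [-0.2 -0.   0.5] 27.625
```

View pics/grasp.png

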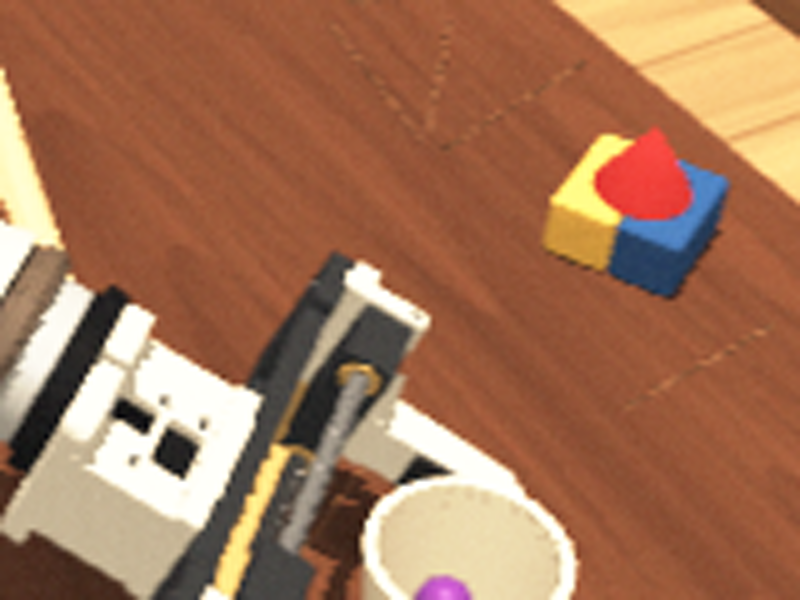

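The cup is centred between the open fingers at crop (470,530), with a gap between rim and body. Closing and lifting.

Run:
```python
from h import *
effector.close(f_grip=28)
print("gap",manip.current_finger_gap(),np.round(manip.current_force(),1))
x,y,z=manip.current_tool_pos()
manip.servo_line([x,y,z+.005],vel=.05)
manip.servo_line([x,y,z+.13],vel=.15)
print(manip.current_finger_gap(),np.round(manip.current_force(),1),manip.current_clock(),manip.current_q().round(2))
B=np.array([.5875,.2,0])
for a in (-15,10,40,75):
    d=np.array([np.cos(np.radians(a)),np.sin(np.radians(a)),0])
    for p,zz in ((20,.19),(20,.15),(50,.15),(80,.15),(105,.15),(120,.15),(128,.15)):
        M=tool(a,p); s=manip.solve_ik(B-.045*d+[0,0,zz]+OFF*M[:,2],Q(M)); print(a,p,zz,None if s is None else np.round(s,2))
```

```text
gap 0.06574292771515738 [ 0.7  0.2 -0.5]
0.06540194875836318 [ 0.2 -0.9 -3. ] 29.45 [ 0.37  0.69 -0.49  2.23  2.17  1.3  -1.15]
-15 20 0.19 [-0.28  0.76 -0.82  2.34  1.95  1.64 -1.17]
-15 20 0.15 [-0.29  0.88 -0.78  2.33  2.01  1.7  -1.23]
-15 50 0.15 [ 0.01  0.52 -0.9   2.21  1.55  0.96 -0.68]
-15 80 0.15 [ 0.16  0.52 -0.83  1.91  0.69  0.86  0.28]
-15 105 0.15 [ 0.23  0.75 -0.85  1.6   0.38  1.23  0.63]
-15 120 0.15 [ 0.18  0.87 -0.74  1.4   0.2   1.45  0.77]
-15 128 0.15 [ 0.14  0.94 -0.68  1.3   0.12  1.58  0.82]
10 20 0.19 None
10 20 0.15 None
10 50 0.15 [ 0.34  0.43 -0.96  2.36  1.94  0.57 -0.51]
10 80 0.15 [ 0.14  0.43 -0.67  1.96  0.49  0.72  0.93]
10 105 0.15 [ 0.12  0.71 -0.7   1.58  0.36  1.27  1.08]
10 120 0.15 [ 0.07  0.88 -0.7   1.35  0.33  1.58  1.1 ]
10 128 0.15 [ 0.04  0.98 -0.7   1.22  0.32  1.74  1.1 ]
40 20 0.19 None
40 20 0.15 None
40 50 0.15 [ 0.92  0.71 -1.29  2.3   1.76  0.29  0.54]
40 80 0.15 [ 0.63  0.78 -1.3   1.93  0.91  0.96  1.22]
40 105 0.15 [ 0.12  0.72 -0.77  1.59  0.53  1.32  1.48]
40 120 0.15 [ 0.01  0.9  -0.76  1.37  0.57  1.65  1.45]
40 128 0.15 [-0.05  0.98 -0.74  1.25  0.58  1.81  1.46]
75 20 0.19 [-0.41  0.94  0.88  2.05  4.55  1.85 -2.  ]
75 20 0.15 [-0.45  1.09  0.94  2.04  4.45  1.95 -1.96]
75 50 0.15 [ 0.06  0.48  0.01  2.01 -1.05  0.82 -2.52]
75 80 0.15 [ 0.66  0.87 -1.3   1.82  0.83  1.04  1.98]
75 105 0.15 [-0.06  0.62 -0.52  1.64  0.52  1.2   2.1 ]
75 120 0.15 [-0.12  0.78 -0.62  1.5   0.71  1.5   1.95]
75 128 0.15 [-0.17  0.87 -0.64  1.42  0.79  1.66  1.9 ]
```

The gap is 65 mm with about a 3 N load, so the cup is held. The az −15° chain is continuous, so I'll carry the cup over the box and pour along its long side.

Run:
```python
from h import *
B=np.array([.5875,.2,0]); 
def pose(a,p,G): M=tool(a,p); return G+OFF*M[:,2],Q(M)
d=np.array([np.cos(np.radians(-15)),np.sin(np.radians(-15)),0]); G=B-.045*d
try:
    manip.move_pose(*pose(-32,20,np.array([.59,-.03,.19])))
    manip.move_pose(*pose(-15,20,G+[0,0,.19]))
    print(manip.current_clock(),manip.current_finger_gap())
    for p in (35,50,65): manip.move_pose(*pose(-15,p,G+[0,0,.16]))
    for p in (75,83,91,99,107,116,125):
        manip.move_pose(*pose(-15,p,G+[0,0,.15])); manip.sleep(.15)
    print(manip.current_clock(),np.round(manip.current_force(),2))
except manip.PlanningError as e: print("ERR",e)
print(manip.current_finger_gap(),manip.current_clock())
manip.sleep(.4)
a=viewer.get_image("side")[90:230,200:340];b=viewer.get_image("top")[100:240,140:280]
crop("","pour",0,0,280,140,2.8,np.hstack([a,b]))
```

```text
31.3417 0.06541844143815993
35.4917 [ 0.76  0.35 -0.65]
0.06567682836169922 35.4917
```

View pics/pour.png

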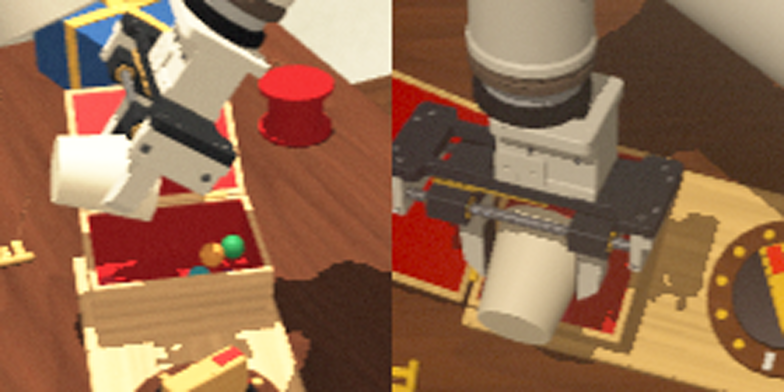

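At least three marbles are visible in the box and none on the counter. The tilted cup hides the rest. I'll lift, bring the cup upright, carry it back, and check the box and the cup's attitude in one picture.

Run:
```python
from h import *
B=np.array([.5875,.2,0]); 
def pose(a,p,G): M=tool(a,p); return G+OFF*M[:,2],Q(M)
d=np.array([np.cos(np.radians(-15)),np.sin(np.radians(-15)),0]); G=B-.045*d
try:
    for p,z in ((105,.17),(80,.18),(50,.19),(20,.19)): manip.move_pose(*pose(-15,p,G+[0,0,z]))
    manip.move_pose(*pose(-32,20,np.array([.59,-.03,.19])))
    manip.move_pose(*pose(-50,20,np.array([.636,-.2587,.18])))
    manip.servo_line(pose(-50,20,np.array([.636,-.2587,H+.012]))[0],vel=.2)
except manip.PlanningError as e: print("ERR",e)
print(manip.current_clock(),manip.current_finger_gap(),np.round(manip.current_force(),2),manip.current_tool_pos())
a=viewer.get_image("side")[260:360,340:440];b=viewer.get_image("top")[130:230,160:260]
crop("","box",0,0,200,100,4,np.hstack([a,b]))
```

```text
40.75 0.06592888658563884 [ 0.43 -0.17 -1.79] [ 0.64364874 -0.26589101  0.05837142]
```

View pics/box.png

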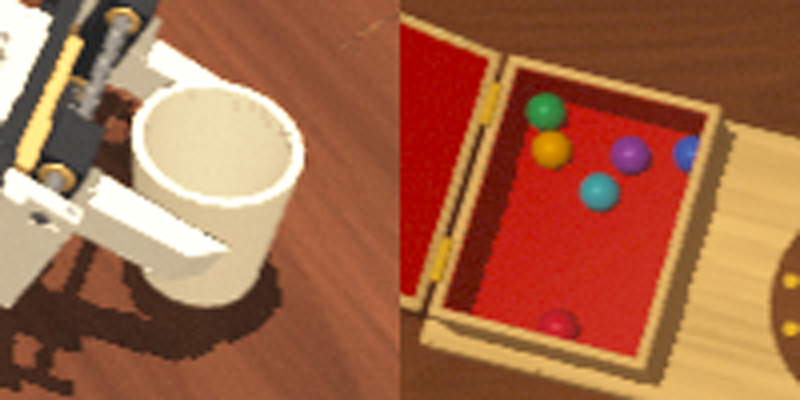

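All six marbles are in the box (green, amber, purple, blue, turquoise, red), and the cup is empty and upright. Setting it down.

Run:
```python
from h import *
M=tool(-50,20); x,y,z=manip.current_tool_pos(); f0=manip.current_force()[2]
zt=H+OFF*M[2,2]
for dz in (.004,.002,.001,0,-.001):
    manip.servo_line([x,y,zt+dz],vel=.04); f=manip.current_force()[2]-f0; print(dz,round(f,2))
    if f>1.5: break
effector.open_jaws(); print(manip.current_finger_gap(),np.round(manip.current_force(),2))
p=np.array([x,y,manip.current_tool_pos()[2]]); b=-np.array([M[0,2],M[1,2],0])/np.cos(np.radians(20))
manip.servo_line(p+.13*b,vel=.12)
manip.servo_line(p+.13*b+[0,0,.2],vel=.25)
manip.servo_line(p+.24*b+[0,0,.25],vel=.25)
manip.sleep(.5); print(manip.current_clock(),np.round(manip.current_force(),2))
for n in("top","side"): crop(n,n+"F",0,0,560,420,1.42)
```

```text
0.004 -0.37
0.002 0.7
0.001 -0.58
0 0.17
-0.001 4.25
0.09179651692199534 [-0.01 -0.7   1.25]
47.0667 [0.06 1.17 0.61]
```

View pics/topF.png

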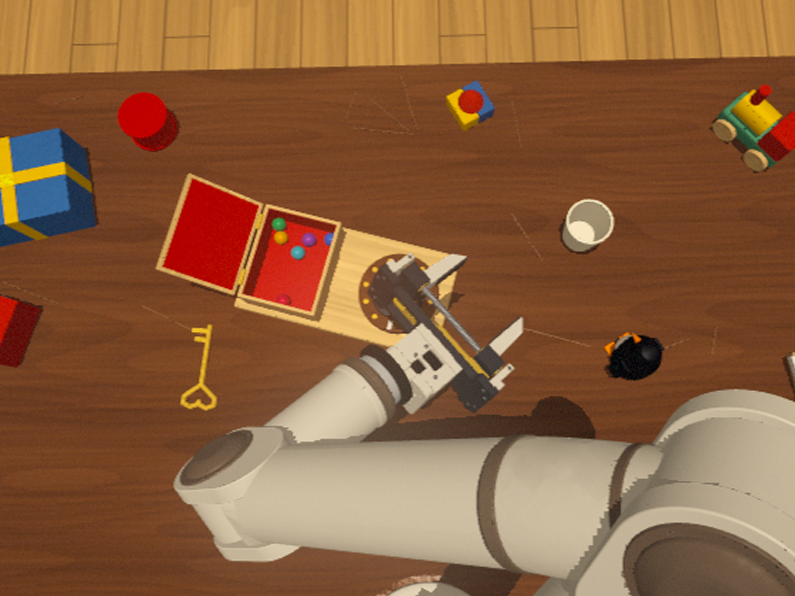

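View pics/sideF.png

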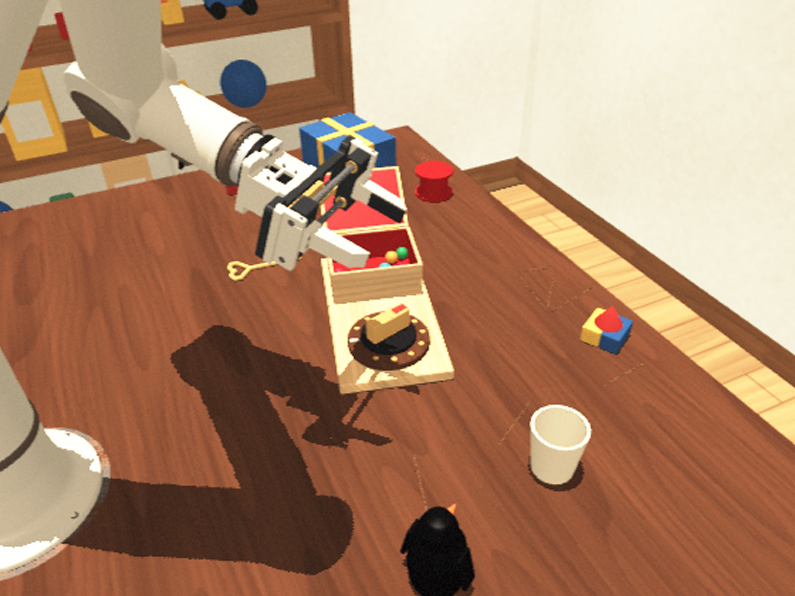

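The last views show the cup standing upright and empty, all six marbles in the box, and the penguin and key where they were. The dial's red end still points away from home as set, and the arm is clear of everything. Handing in.

```bash
python3 -c "
from bench import manip
print(manip.current_clock(), manip.hand_in())"
```

```text
the job is handed in; nothing more can be done
47.1667 None
```

The job is handed in at 47.2 s. The dial is at the fifth click, all six marbles are in the box, and the empty cup is standing upright about where it started.

**What went wrong:** my first turn of the dial went the wrong way. I had the sign of joint 7 reversed, so the dial went counter-clockwise from click 1 back to home and pressed on the stop. The wrist moment reached about 3.7 N m and the highest force I read was about 10 N, then the fingers slipped round the bar. I let go, saw it resting at click 0, gripped it again and turned it 150° clockwise in one go. It was not turned past the fifth click. I paused once partway, still gripping, when the vertical force reached 15.5 N, just over my own 15 N limit.

**Last checks:**
- **Dial:** a close-up after release showed the red end at the fifth pip. In the final side view it still points that way; in the final top view the gripper hid it.
- **Marbles and cup:** all six marbles were seen in the box after the pour. The cup was upright and empty in both final views.
- **Penguin and key:** they looked unmoved by eye; I did not measure them.
- **Contact:** the gripper was clear of everything. The force reading still showed about 1 N, which is probably sensor bias.

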